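# Sort the weighing bench after a practical

## Task

Clear up after the weighing: stand both capped reagent bottles in the shallow grey spill tray, stand both used glass beakers in the deep white wash-up basin, and put the steel check weight back in the round well of its wooden case. Set everything down upright and gently, without dropping it, and leave the stoppered flask and the Petri dishes that stand among them where they are.

Things in the scene. Friction and masses are not known exactly. Their poses are not given: they have to be found in the camera images.
- bottle_1_mid (a point): Opaque white plastic screw-cap reagent bottle, upright: round body 40 mm in diameter up to 58 mm, shoulder, ribbed white cap 35 mm in diameter from 68 mm to the top; 86 mm tall, about 50 to 90 g. The point is at its centre, 43 mm above its underside; z up. The two bottles are alike and interchangeable.
- bottle_2_mid (a point): Opaque white plastic screw-cap reagent bottle, upright: round body 40 mm in diameter up to 58 mm, shoulder, ribbed white cap 35 mm in diameter from 68 mm to the top; 86 mm tall, about 50 to 90 g. The point is at its centre, 43 mm above its underside; z up. The two bottles are alike and interchangeable.
- beaker_1_mid (a point): Empty clear glass 50 ml beaker, upright, open at the top: 42 mm in diameter, slightly flared rim of 45 mm, small spout, small white marking patch and graduation marks; 60 mm tall, wall 2.5 mm, 45 g. The point is at its centre, 30 mm above its underside; z up. The two beakers are alike and interchangeable.
- beaker_2_mid (a point): Empty clear glass 50 ml beaker, upright, open at the top: 42 mm in diameter, slightly flared rim of 45 mm, small spout, small white marking patch and graduation marks; 60 mm tall, wall 2.5 mm, 45 g. The point is at its centre, 30 mm above its underside; z up. The two beakers are alike and interchangeable.
- weight_mid (a point): 500 g stainless steel check weight, upright: solid cylinder 40 mm in diameter up to 46 mm, then a narrow neck and a small knob 22 mm in diameter; 64 mm tall. The point is on its axis 32 mm above its underside (the cylinder is there 40 mm wide); z up.
- flask_mid (a point): Bystander: 50 ml conical glass flask with amber contents and a black rubber stopper, loose, 51 mm in diameter at the base, 25 mm at the neck, 85 mm tall. The point is on its axis 42.5 mm above its underside.
- dishes_mid (a point): Bystander: two closed round Petri dishes, one on the other, loose, 59 mm in diameter, 31 mm tall together. The point is at their centre, 15.5 mm above the underside.
- spill_tray_floor (a point): Spill tray, fixed: shallow grey plastic tray with a ribbed floor and a flat rim, outside 130 mm (its x) by 180 mm (its y), 30 mm high, the rim standing out 8 mm more all round; walls 4 mm, inside 122 by 172 mm. The point is the centre of the inner floor, 4 mm above the bench; z up.
- wash_basin_floor (a point): Wash-up basin, fixed: deep white plastic basin with a grip lug at each short end, outside 140 mm (its x) by 190 mm (its y), 60 mm high, the rim standing out 6 mm and the lugs to 115 mm either way from the centre; walls 4 mm, inside 132 by 182 mm. The point is the centre of the inner floor, 4 mm above the bench; z up.
- weight_case_well (a point): Case of the check weight, fixed: light wooden block 100 by 100 mm, 24 mm high, with one round felt-floored well in the middle, 62 mm wide and 9 mm deep; its lid, of the same size, lies open flat behind it on its +x side (18 mm high, away from the robot). The point is the centre of the well's floor, 15 mm above the bench; z up.
Mind the look-alikes: they are no part of the job. Leave any blue or green look-alike of the part that bears beaker_2_mid alone.

How it is judged (in metres and radians):
At the end, for the whole second after the job is handed in: Both bottles stand upright (within 0.1 rad) on the spill tray's floor, both beakers on the wash-up basin's floor, clear inside the walls, and the weight upright on the floor of its case's well (within 14 mm of its centre); heights within 5 mm; all released and at rest (x of bottle_1_mid in the frame of spill_tray_floor between -0.045 and 0.045 m and y of bottle_1_mid in the frame of spill_tray_floor between -0.07 and 0.07 m and z of bottle_1_mid in the frame of spill_tray_floor between 0.038 and 0.048 m and linear speed of each of bottle_1, bottle_2, beaker_1, beaker_2, weight below 0.02 m/s and angular speed of each of bottle_1, bottle_2, beaker_1, beaker_2, weight below 0.2 rad/s and angle between each of bottle_1_mid, bottle_2_mid, beaker_1_mid, beaker_2_mid, weight_mid's own z axis and vertical below 0.1 rad and x of bottle_2_mid in the frame of spill_tray_floor between -0.045 and 0.045 m and y of bottle_2_mid in the frame of spill_tray_floor between -0.07 and 0.07 m and z of bottle_2_mid in the frame of spill_tray_floor between 0.038 and 0.048 m and x of beaker_1_mid in the frame of wash_basin_floor between -0.05 and 0.05 m and y of beaker_1_mid in the frame of wash_basin_floor between -0.075 and 0.075 m and z of beaker_1_mid in the frame of wash_basin_floor between 0.025 and 0.035 m and x of beaker_2_mid in the frame of wash_basin_floor between -0.05 and 0.05 m and y of beaker_2_mid in the frame of wash_basin_floor between -0.075 and 0.075 m and z of beaker_2_mid in the frame of wash_basin_floor between 0.025 and 0.035 m and horizontal distance between weight_mid and weight_case_well below 0.014 m and z of weight_mid in the frame of weight_case_well between 0.027 and 0.037 m); the robot touches nothing.
It fails at once if a bottle is let go or dropped with its underside more than 45 mm above the bench ((height (world z) of bottle_1_mid above 0.088 m and contact force between the fingers and bottle_1 below 0.02 N) or (height (world z) of bottle_2_mid above 0.088 m and contact force between the fingers and bottle_2 below 0.02 N)).
It fails at once if a beaker is let go or dropped with its underside more than 45 mm above the bench ((height (world z) of beaker_1_mid above 0.075 m and contact force between the fingers and beaker_1 below 0.02 N) or (height (world z) of beaker_2_mid above 0.075 m and contact force between the fingers and beaker_2 below 0.02 N)).
It fails at once if the weight is let go or dropped with its underside more than 45 mm above the bench ((height (world z) of weight_mid above 0.077 m and contact force between the fingers and weight below 0.02 N)).
It fails at once if the stoppered flask is pushed more than 20 mm or tipped (distance of flask_mid from where it was at the start of the episode above 0.02 m or angle between flask_mid's own z axis and vertical above 0.35 rad).
It fails at once if the pair of Petri dishes is pushed more than 20 mm or tipped (distance of dishes_mid from where it was at the start of the episode above 0.02 m or angle between dishes_mid's own z axis and vertical above 0.35 rad).
It also fails if it takes over 134 s, if anything falls off the work surface, if the arm or the gripper's body presses on something with over 40 N, if the wrist force passes 120 N, or if a joint passes its speed limit or range.

## Robot

A 6-joint arm with a two-finger parallel gripper is mounted at the origin on the work surface. World frame = base frame: x ahead of the robot, y to its left, z up, the work surface at z = 0. Lengths are in mm, angles in rad, forces in N, time in s.
With the tool pointing down it reaches from about 275 to 1000 mm from the base axis. Payload 8.4 kg.
Tool frame: the origin (TCP) lies between the finger pads; the fingertips stand 14 mm ahead of it and the grasp point (between the pads) lies 5 mm behind it; z points along the fingers, y is the line along which they close (so a half turn about z gives the same grasp; the last joint's range is limited). The gripper opens to 85 mm and grips with 20 to 120 N. Pads are 22 mm wide; open, the fingers measure 114 mm over their backs; the gripper's body (76 mm by 85 mm) begins 54 mm behind the grasp point. The pads swing forward as they close: fully open they stand 13 mm farther back than shut.
Start: joints at [-0.002, 0.353, 1.633, -0, 1.155, -0.002], TCP at [625.002, -0, 245.281] pointing down, gripper open.
Joint ranges: [-2.63, 2.63], [-0.92, 2.1], [0.06, 2.66], [-1.3, 4.44], [0, 2.69], [-3.02, 3.02]. Speed limits (rad/s): [2.22, 2.22, 2.79, 3.14, 3.14, 3.14].

## Interface

Orientations are given as a 3x3 rotation matrix whose columns are the frame's x, y, z axes.
In Python, from station import bot, cams gives the robot as it stands. The module is installed in compiled form; this text tells all that it offers.
- The arm moves only by the shell command python3 -m handwheel 'ROWS' [FORCE]. ROWS is JSON, a list that holds one entry, the list of rows, each a list of 7 numbers: the closure, from 0 (fully open) to 1 (shut), then the shift along the tool's x, y, z in cm, then the turn, a rotation vector about the tool's x, y, z in rad. In form: [[[hand, x, y, z, rx, ry, rz], ...]]. A call has 1 to 12 rows; each row is the pose to reach, as a shift and turn from the pose commanded when the call began, along the tool's axes at that moment; what a row does not reach only later rows make up. A row lasts 1/12 s, in which the tool goes at most 41.7 mm and 7.16 degrees, less where a joint would pass 70% of its speed; a pose out of reach is approached as far as the arm can. A call with a gripper value outside its range is refused whole. The fingers move at their own pace and stop on an object; FORCE is the grip in N (left out, the last holds). Time passes only in rows, so rows that repeat a pose let the fingers close. It gives the time, the measured TCP pose, the force, the opening and the grip force at its end, in the units of the state.
- bot.get_state(): the state, without advancing time (a new reading comes with each control period).
- cams.grab_frame(name): name is "scene" or "side" or "wrist"; returns the picture (384x512x3 uint8, red, green, blue); there is no depth.
- cams.get_calibration(name): a dict with "camera_matrix" (3x3 intrinsics, pixels), "k1" (the pictures are not rectified: a ray, as slopes to the right and down, at radius r is drawn at 1 + k1 r^2 times it, then the intrinsics apply), "R" (3x3) and "t" (3): a world point X has camera coordinates R X + t. Camera axes: x right, y down, z forward; pixel columns grow to the right and rows downward; lengths in mm; the calibration is good to about 2 mm. A picture is of the moment at which its call begins: read the wrist's pose just before it. get_calibration takes no time and is no camera call; for the wrist camera it gives the pose at the moment of the call.
- bot.close_job(): hands the job in; it is judged then, once.
The state is a dict: "clock": time; "joint_pos": joint angles; "joint_velocities": joint speeds; "effort": joint torques, N m; "tcp_pos": TCP position; "tool_rot": TCP orientation; "wrist_force": force on the tool from outside, world axes, zero at the start; "moment": the same for the moment, N m; "gripper_width": opening from 0.0 (shut) to 1.0 (fully open); "grip_force": force on a finger pad.
Only numpy, scipy, OpenCV 4.12 (cv2) and the standard library are available. Lean on these libraries where they do the work, as an engineer would, in place of code of your own. Each camera call takes 0.05 s, during which the arm holds its last target. There are 200 camera calls.

## Working session

There is one attempt and no reset: what is moved stays moved. The work goes in short steps, Python scripts to look and compute and a shell command to move; the robot and the scene stay as the last step left them, time stands still between calls to the robot, and variables do not carry over. Pictures are saved under pics/ and viewed, at most 14 in all, crops included, and the job is handed in when it is done.

```bash
mkdir -p pics
cat > h.py <<'E'
import numpy as np,cv2
from station import bot,cams
def snap(n,f):
    im=cams.grab_frame(n); cv2.imwrite('pics/'+f,cv2.cvtColor(im,cv2.COLOR_RGB2BGR)); return im
def ray(n,u,v,z,c=None):
    c=c or cams.get_calibration(n); K=np.array(c['camera_matrix']);R=np.array(c['R']);t=np.array(c['t']).ravel()
    d=cv2.undistortPoints(np.array([[[u,v]]],float),K,np.array([c['k1'],0,0,0.]))[0,0]
    o=-R.T@t; w=R.T@np.array([d[0],d[1],1.]); return (o+w*(z-o[2])/w[2]).round(1)
def proj(n,X,c=None):
    c=c or cams.get_calibration(n)
    return cv2.projectPoints(np.array([X],float),cv2.Rodrigues(np.array(c['R'],float))[0],np.array(c['t'],float).ravel(),np.array(c['camera_matrix'],float),np.array([c['k1'],0,0,0.]))[0][0,0].round(1)
E
python3 - <<'E'
from h import *
for n in ('scene','side'):
    im=snap(n,n+'0.png'); cv2.imwrite(f'pics/{n}0b.png',cv2.resize(im[:,:,::-1],(800,600),interpolation=cv2.INTER_CUBIC))
    c=cams.get_calibration(n); print(n,-np.array(c['R']).T@np.array(c['t']).ravel(),c['k1'],c['camera_matrix'])
s=bot.get_state(); print(s['tool_rot'],s['clock'],s['gripper_width'])
E
```

```text
scene [1255.15896525  -22.05028704  604.60367602] -0.053776827607713774 [[374.72621116   0.         256.86765338]
 [  0.         374.72621116 190.10432451]
 [  0.           0.           1.        ]]
side [299.62788804 640.19643079 661.48425962] -0.045246981140623456 [[384.68803657   0.         255.16272019]
 [  0.         384.68803657 182.36453246]
 [  0.           0.           1.        ]]
[[-8.91622130e-06  9.99999206e-01 -1.26037626e-03]
 [ 1.00000000e+00  8.92006204e-06  3.04167802e-06]
 [ 3.05291824e-06 -1.26037623e-03 -9.99999206e-01]] 0.1 0.9989476667253427
```

View pics/scene0b.png

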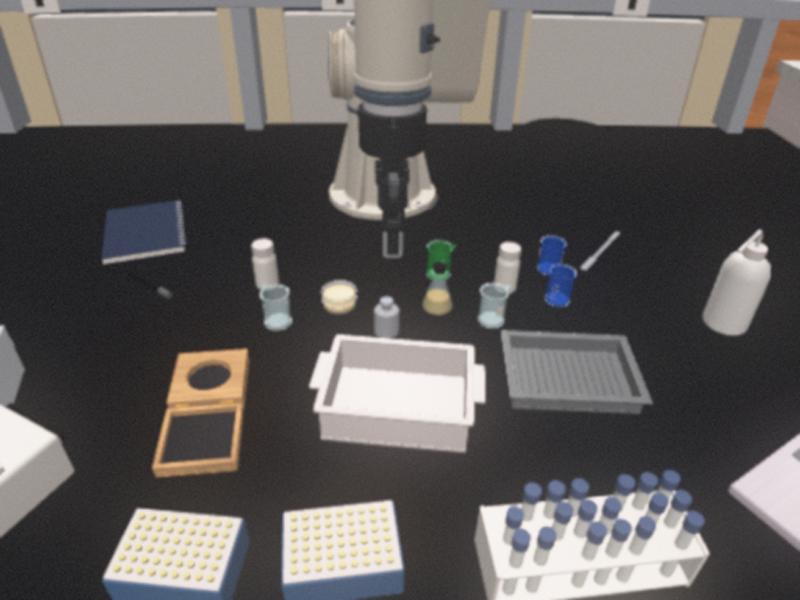

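View pics/side0b.png

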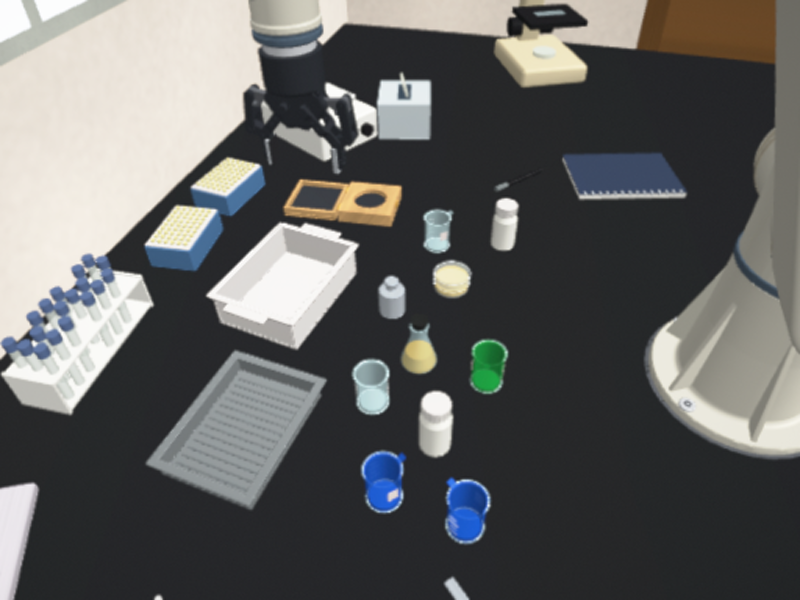

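Candidates, in 800x600 scene pixels. Clear beakers: (277,307) and (491,306), to be moved. Blue beakers (551,255) and (560,285) and the green one (439,260): leave. Bottles: (265,265) and (508,267), to be moved. The wash bottle (730,290) is not one of them. Weight: (387,318). Flask: (438,297). Dishes: (339,296). I'll check these in close crops.

Run:
```python
import cv2
a=cv2.imread('pics/scene0.png')[145:305,95:420]; cv2.imwrite('pics/sc.png',cv2.resize(a,None,fx=2.46,fy=2.46,interpolation=cv2.INTER_CUBIC)); 
a=cv2.imread('pics/side0.png')[110:350,90:350]; cv2.imwrite('pics/sd.png',cv2.resize(a,None,fx=2.5,fy=2.5,interpolation=cv2.INTER_CUBIC))
```

```text
(no output)
```

View pics/sc.png

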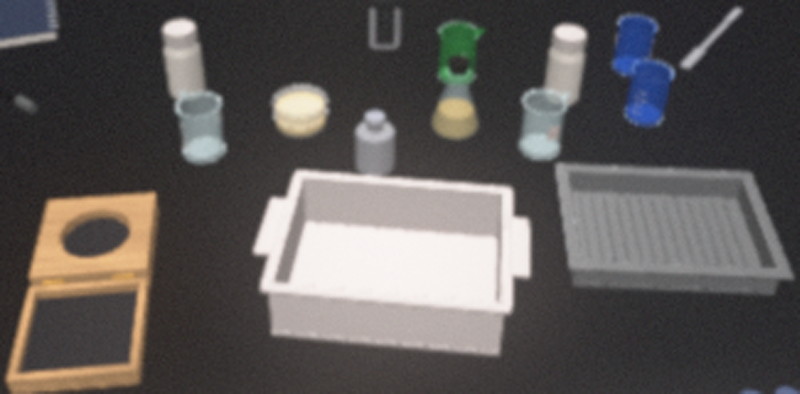

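View pics/sd.png

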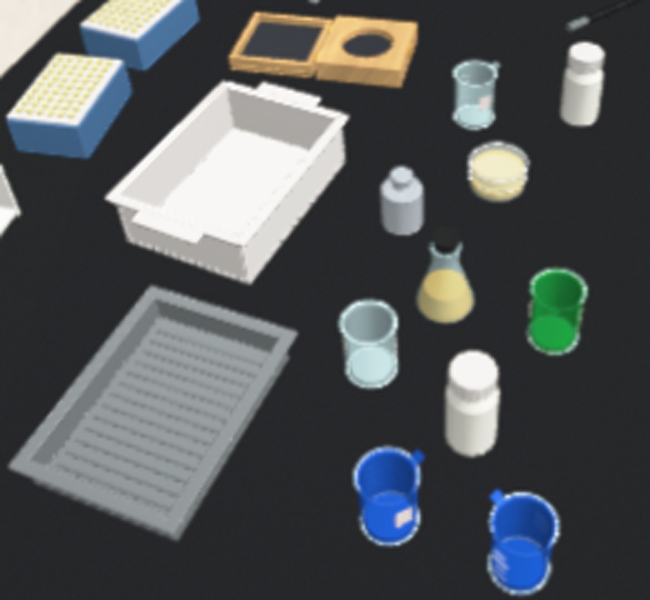

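Choice confirmed: the two clear beakers are in crop pixels scene (202,127) and (542,124), side (474,95) and (370,343). The bottles are scene (184,62) and (566,65), side (583,85) and (472,403). Next I'll turn these into positions from both views.

Run:
```python
from h import *
S=lambda u,v,z:ray('scene',95+(u+.5)/2.46-.5,145+(v+.5)/2.46-.5,z)
D=lambda u,v,z:ray('side',90+(u+.5)/2.5-.5,110+(v+.5)/2.5-.5,z)
P={'beakA rim':(60,(200,104),(474,73)),'beakA base':(3,(204,150),(474,117)),
'beakB rim':(60,(543,101),(369,323)),'beakB base':(3,(540,147),(371,367)),
'botA cap':(86,(180,27),(585,53)),'botA base':(0,(186,94),(580,115)),
'botB cap':(86,(568,33),(474,368)),'botB base':(0,(564,96),(470,438)),
'weight knob':(62,(375,116),(401,174)),'weight base':(0,(374,165),(402,223)),
'flask base':(0,(456,127),(446,304)),'flask top':(85,(457,77),(446,236)),
'dish top':(31,(301,99),(498,160)),'green rim':(60,(459,31),(557,287)),'green base':(2,(457,72),(554,334)),
'well':(24,(96,236),(368,43)),
'case c1':(24,(47,201),(405,86)),'case c2':(24,(157,193),(417,22)),
'blueF':(2,(645,114),(389,522)),'blueN':(2,(628,67),(520,570)),
'basin ++':(60,(508,307),(112,197)),'basin -+':(60,(511,187),(244,243)),'basin --':(60,(296,173),(347,119)),'basin +-':(60,(264,288),(226,84)),
'tray --':(30,(557,166),(296,334)),'tray ++':(30,(789,274),(13,466)),'tray -+':(30,(749,172),(178,534)),'tray +-':(30,(572,274),(153,290))}
for k,(z,a,b) in P.items(): print(k,S(*a,z)[:2],D(*b,z)[:2])
```

```text
beakA rim [ 479.9 -180.5] [ 484.3 -183.3]
beakA base [ 483.2 -182. ] [ 482.1 -180.3]
beakB rim [481.7 172.3] [484.5 173.6]
beakB base [486.1 174.5] [485.3 174.5]
botA cap [ 368.8 -214.1] [ 372.4 -213. ]
botA base [ 374.1 -216.6] [ 370.1 -218.4]
botB cap [388.7 213.6] [388.4 213.6]
botB base [386.9 220. ] [388.5 217.5]
weight knob [507.3  -2.4] [511.5  -4.5]
weight base [508.6  -3.4] [511.4  -1.9]
flask base [444.3  88.5] [442.9  87.4]
flask top [472.8  82.2] [443.8  85.8]
dish top [431.4 -80.8] [434.6 -83.8]
green rim [339.   98.9] [345.6  95.1]
green base [337.1  99.9] [342.9  97.2]
well [ 634.9 -258.7] [ 630.8 -259.4]
case c1 [ 585.7 -315.8] [ 563.8 -188.5]
case c2 [ 576.2 -213.1] [ 587.4 -318.1]
blueF [427.2 304.9] [428.5 305.1]
blueN [329.6 309.8] [327.7 315.2]
basin ++ [762.5  95.9] [762.7  95. ]
basin -+ [617.6 119.1] [618.9 117.2]
basin -- [592.8 -77.6] [589.4 -72.7]
basin +- [736.7 -96.8] [734.  -96.1]
tray -- [551.7 177.5] [549.  178.1]
tray ++ [706.5 355. ] [708.4 355. ]
tray -+ [566.2 369.1] [563.4 369.4]
tray +- [699.5 163.3] [689.1 166.3]
```

Both views agree within about 4 mm: beakers (482,-181) and (484.5,174), bottles (371,-216) and (388,217), weight (510,-3), well (633,-259). The basin centre is (677,10) and the tray centre (629,267). Weight first.

```bash
python3 -m handwheel '[[[0,0,-4,0,0,0,0],[0,-0.1,-8,0,0,0,0],[0,-0.3,-11.5,2,0,0,0],[0,-0.3,-11.5,5,0,0,0],[0,-0.3,-11.5,9,0,0,0],[0,-0.3,-11.5,13,0,0,0],[0,-0.3,-11.5,16.5,0,0,0],[0,-0.3,-11.5,19,0,0,0],[0,-0.3,-11.5,20.5,0,0,0],[0,-0.3,-11.5,21.4,0,0,0],[0,-0.3,-11.5,21.6,0,0,0],[0,-0.3,-11.5,21.6,0,0,0]]]' 60
```

```text
clock: 1.1
tcp_pos: [509.9, -3.0, 29.1]
tool_rot: [[-0.0, 1.0, -0.001], [1.0, 0.0, 0.0], [0.0, -0.001, -1.0]]
wrist_force: [-0.2, 0.3, 0.9]
gripper_width: 0.994
grip_force: 0.0
```

```bash
python3 -m handwheel '[[[0.2,0,0,0,0,0,0],[0.4,0,0,0,0,0,0],[0.6,0,0,0,0,0,0],[0.8,0,0,0,0,0,0],[1,0,0,0,0,0,0],[1,0,0,0,0,0,0],[1,0,0,0,0,0,0],[1,0,0,0,0,0,0],[1,0,0,0,0,0,0],[1,0,0,0,0,0,0],[1,0,0,0,0,0,0],[1,0,0,0,0,0,0]]]' 60; python3 -c "
from h import *
a=cams.grab_frame('side');b=cams.grab_frame('wrist');cv2.imwrite('pics/w1.png',np.hstack([a[80:300,100:360],cv2.resize(b,(293,220))])[:,:,::-1])"
```

```text
clock: 2.1
tcp_pos: [510.4, -3.0, 30.5]
tool_rot: [[-0.0, 1.0, 0.001], [1.0, 0.0, -0.0], [-0.0, 0.001, -1.0]]
wrist_force: [-3.0, -0.1, 11.4]
gripper_width: 0.45
grip_force: 59.1
```

View pics/w1.png

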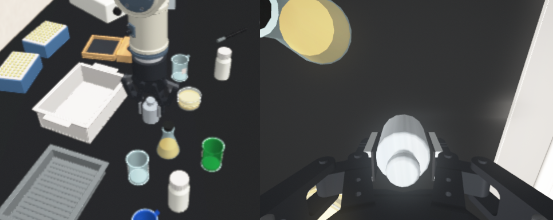

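Weight held at 59 N (opening 0.45 of 85 mm, about 40 mm), knob centred between the pads in the wrist view. Next: lift and carry to the well.

```bash
python3 -m handwheel '[[[1,0,0,-0.3,0,0,0],[1,0,0,-1.5,0,0,0],[1,0,0,-4,0,0,0],[1,0,0,-7,0,0,0],[1,0,0,-9,0,0,0],[1,-1,0.5,-9,0,0,0],[1,-3.5,1.7,-9,0,0,0],[1,-6.5,3.1,-9,0,0,0],[1,-9.5,4.6,-9,0,0,0],[1,-12.5,6,-9,0,0,0],[1,-15.5,7.4,-9,0,0,0],[1,-18.5,8.9,-9,0,0,0]]]' 60
python3 -m handwheel '[[[1,-3,1.4,0,0,0,0],[1,-5.5,2.6,0,0,0,0],[1,-6.8,3.2,0,0,0,0],[1,-7.1,3.4,0,0,0,0],[1,-7.1,3.4,0,0,0,0],[1,-7.1,3.4,2,0,0,0],[1,-7.1,3.4,4,0,0,0],[1,-7.1,3.4,5,0,0,0],[1,-7.1,3.4,5,0,0,0],[1,-7.1,3.4,5,0,0,0],[1,-7.1,3.4,5,0,0,0],[1,-7.1,3.4,5,0,0,0]]]'
python3 -c "
from h import *
a=cams.grab_frame('side');b=cams.grab_frame('scene');f=lambda x:cv2.resize(x,(390,390),interpolation=2);cv2.imwrite('pics/w2.png',np.hstack([f(a[80:180,170:270]),f(b[205:305,80:180])])[:,:,::-1])"
```

```text
clock: 3.2
tcp_pos: [598.5, -190.0, 117.6]
tool_rot: [[0.0, 1.0, -0.002], [1.0, -0.0, 0.001], [0.001, -0.002, -1.0]]
wrist_force: [0.4, 0.4, -5.0]
gripper_width: 0.452
grip_force: 61.6
clock: 4.2
tcp_pos: [633.8, -259.1, 70.6]
tool_rot: [[-0.0, 1.0, 0.002], [1.0, 0.0, -0.001], [-0.001, 0.002, -1.0]]
wrist_force: [0.5, -0.4, -5.7]
gripper_width: 0.446
grip_force: 61.6
```

View pics/w2.png

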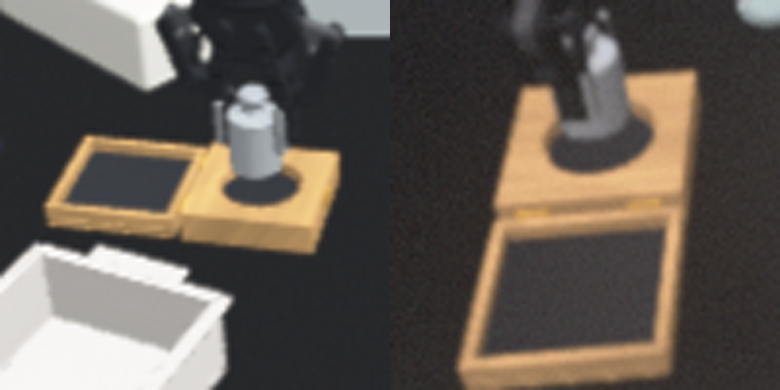

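Run:
```python
from h import *
print(ray('side',235.7,122.5,41),ray('side',237,127.5,24)); print(ray('scene',132.5,236.5,41),ray('scene',133.5,240.7,24))
```

```text
[ 632.7 -256.4   41. ] [ 629.5 -256.4   24. ]
[ 639.8 -257.3   41. ] [ 635.1 -259.1   24. ]
```

Relative to the well, the weight is about 4 mm too far in x. I'll correct that, lower it and release.

```bash
python3 -m handwheel '[[[1,-0.1,-0.35,0.4,0,0,0],[1,-0.1,-0.35,1,0,0,0],[1,-0.1,-0.35,1.5,0,0,0],[1,-0.1,-0.35,1.9,0,0,0],[1,-0.1,-0.35,2.2,0,0,0],[1,-0.1,-0.35,2.3,0,0,0],[1,-0.1,-0.35,2.4,0,0,0],[1,-0.1,-0.35,2.5,0,0,0],[1,-0.1,-0.35,2.5,0,0,0]]]'
```

```text
clock: 5.05
tcp_pos: [629.1, -259.9, 45.6]
tool_rot: [[-0.0, 1.0, -0.001], [1.0, 0.0, 0.0], [0.0, -0.001, -1.0]]
wrist_force: [-7.1, 2.9, 9.0]
gripper_width: 0.444
grip_force: 63.1
```

```bash
python3 -m handwheel '[[[0.5,0,0,0,0,0,0],[0.45,0,0,0,0,0,0],[0.4,0,0,0,0,0,0],[0.35,0,0,0,0,0,0],[0.3,0,0,0,0,0,0],[0.3,0,0,0,0,0,0],[0.3,0,0,-1,0,0,0],[0.3,0,0,-3,0,0,0],[0.2,0,0,-6,0,0,0],[0,0,0,-9,0,0,0],[0,0,0,-12.5,0,0,0],[0,0,0,-15,0,0,0]]]'
python3 -c "
from h import *
print(bot.get_state()['tcp_pos'])
a=cams.grab_frame('side');b=cams.grab_frame('scene');f=lambda x:cv2.resize(x,(390,390),interpolation=2);cv2.imwrite('pics/w3.png',np.hstack([f(a[80:180,170:270]),f(b[205:305,80:180])])[:,:,::-1])"
```

```text
clock: 6.05
tcp_pos: [630.2, -260.3, 198.1]
tool_rot: [[0.0, 1.0, 0.003], [1.0, -0.0, -0.001], [-0.001, 0.003, -1.0]]
wrist_force: [1.3, -0.3, 0.1]
gripper_width: 0.999
grip_force: 0.0
[ 630.16965052 -260.28184748  198.09312226]
```

View pics/w3.png

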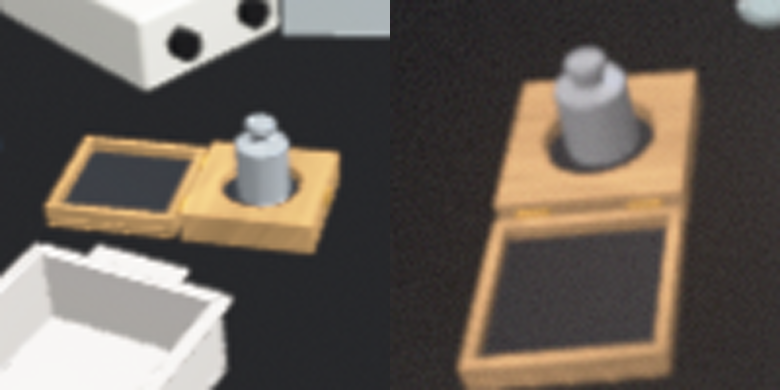

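The weight stands upright in the well in both views. Next: beaker A.

```bash
python3 -m handwheel '[[[0,1.5,-2.8,0,0,0,0],[0,3.4,-6.3,0,0,0,0],[0,5.2,-9.8,0,0,0,0],[0,6.9,-13,0,0,0,0],[0,7.9,-14.8,1,0,0,0],[0,7.9,-14.8,3,0,0,0],[0,7.9,-14.8,6,0,0,0],[0,7.9,-14.8,9.5,0,0,0],[0,7.9,-14.8,12.5,0,0,0],[0,7.9,-14.8,15,0,0,0],[0,7.9,-14.8,16,0,0,0],[0,7.9,-14.8,16.2,0,0,0]]]' 25
python3 -m handwheel '[[[0.15,0,0,0,0,0,0],[0.3,0,0,0,0,0,0],[0.45,0,0,0,0,0,0],[0.6,0,0,0,0,0,0],[0.7,0,0,0,0,0,0],[0.8,0,0,0,0,0,0],[1,0,0,0,0,0,0],[1,0,0,0,0,0,0],[1,0,0,0,0,0,0],[1,0,0,0,0,0,0],[1,0,0,0,0,0,0],[1,0,0,0,0,0,0]]]'
python3 -c "
from h import *
a=cams.grab_frame('side');b=cams.grab_frame('scene');f=lambda x:cv2.resize(x,(390,390),interpolation=2);cv2.imwrite('pics/b1.png',np.hstack([f(a[90:190,230:330]),f(b[135:235,130:230])])[:,:,::-1])"
```

```text
clock: 7.15
tcp_pos: [480.0, -180.4, 30.5]
tool_rot: [[0.0, 1.0, -0.004], [1.0, -0.0, 0.001], [0.001, -0.004, -1.0]]
wrist_force: [-0.2, -0.2, 0.7]
gripper_width: 1.001
grip_force: 0.0
clock: 8.15
tcp_pos: [482.4, -181.4, 33.8]
tool_rot: [[0.0, 1.0, 0.002], [1.0, -0.0, -0.001], [-0.001, 0.002, -1.0]]
wrist_force: [-1.1, 0.1, 6.7]
gripper_width: 0.492
grip_force: 22.4
```

View pics/b1.png

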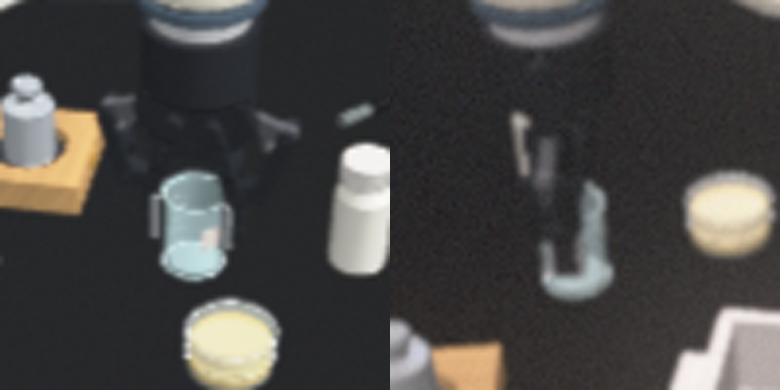

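Beaker A is held (opening 41.8 mm) and upright. Next: lift and carry to the basin.

```bash
python3 -m handwheel '[[[1,0,0,-0.3,0,0,0],[1,0,0,-1.5,0,0,0],[1,0,0,-4,0,0,0],[1,0,0,-7,0,0,0],[1,0,0,-9.5,0,0,0],[1,0.8,1,-10,0,0,0],[1,2.6,3.3,-10,0,0,0],[1,4.8,6,-10,0,0,0],[1,7,8.8,-10,0,0,0],[1,9.2,11.5,-10,0,0,0],[1,11.4,14.3,-10,0,0,0],[1,13.4,16.8,-10,0,0,0]]]' 25
python3 -m handwheel '[[[1,1.3,1.6,0,0,0,0],[1,1.7,2.1,0,0,0,0],[1,1.7,2.1,1,0,0,0],[1,1.7,2.1,3,0,0,0],[1,1.7,2.1,5,0,0,0],[1,1.7,2.1,6.8,0,0,0],[1,1.7,2.1,8,0,0,0],[1,1.7,2.1,8.8,0,0,0],[1,1.7,2.1,9,0,0,0],[1,1.7,2.1,9,0,0,0],[1,1.7,2.1,9,0,0,0]]]'
```

```text
clock: 9.25
tcp_pos: [651.2, -44.9, 132.3]
tool_rot: [[-0.0, 1.0, 0.001], [1.0, 0.0, 0.0], [0.0, 0.001, -1.0]]
wrist_force: [0.4, -0.0, -0.4]
gripper_width: 0.491
grip_force: 23.6
clock: 10.17
tcp_pos: [670.9, -30.2, 43.0]
tool_rot: [[0.0, 1.0, 0.001], [1.0, -0.0, -0.0], [-0.0, 0.001, -1.0]]
wrist_force: [0.4, -0.2, -1.2]
gripper_width: 0.493
grip_force: 23.6
```

```bash
python3 -m handwheel '[[[1,0,0,0.2,0,0,0],[1,0,0,0.4,0,0,0],[1,0,0,0.5,0,0,0],[1,0,0,0.55,0,0,0],[1,0,0,0.55,0,0,0],[1,0,0,0.55,0,0,0]]]'
```

```text
clock: 10.67
tcp_pos: [670.8, -30.0, 37.8]
tool_rot: [[-0.0, 1.0, 0.001], [1.0, 0.0, -0.0], [-0.0, 0.001, -1.0]]
wrist_force: [-2.0, -0.3, 6.7]
gripper_width: 0.491
grip_force: 23.4
```

Contact with the basin floor (force change about 8 N, TCP as predicted). Release and rise.

```bash
python3 -m handwheel '[[[0.45,0,0,0,0,0,0],[0.4,0,0,0,0,0,0],[0.35,0,0,0,0,0,0],[0.3,0,0,0,0,0,0],[0.25,0,0,0,0,0,0],[0.25,0,0,0,0,0,0],[0.25,0,0,-1,0,0,0],[0.25,0,0,-3,0,0,0],[0.25,0,0,-6,0,0,0],[0.2,0,0,-9,0,0,0],[0,0,0,-12.5,0,0,0],[0,0,0,-15,0,0,0]]]'
python3 -c "
from h import *
a=cams.grab_frame('side');b=cams.grab_frame('scene');f=lambda x:cv2.resize(x,(390,390),interpolation=2);cv2.imwrite('pics/b2.png',np.hstack([f(a[120:230,125:235]),f(b[200:310,200:310])])[:,:,::-1])"
```

```text
clock: 11.67
tcp_pos: [671.2, -30.0, 190.6]
tool_rot: [[0.0, 1.0, 0.003], [1.0, -0.0, -0.0], [-0.0, 0.003, -1.0]]
wrist_force: [1.2, 0.7, 0.1]
gripper_width: 0.998
grip_force: 0.0
```

View pics/b2.png

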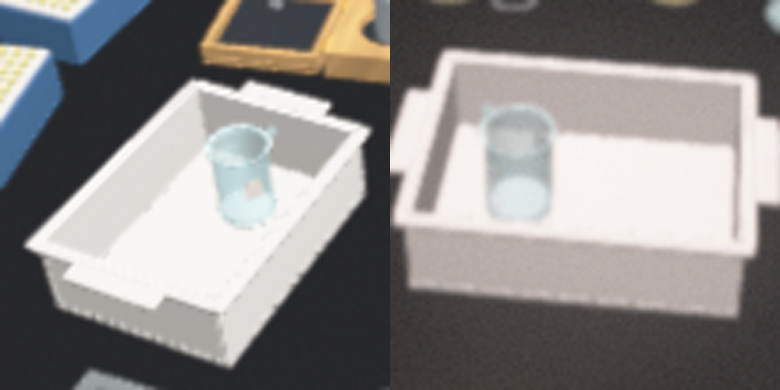

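Beaker A stands upright in the basin: base at crop (519,200) in the scene view, clear of the walls. Next: beaker B.

```bash
python3 -m handwheel '[[[0,1.5,-1.4,0,0,0,0],[0,4,-3.7,0,0,0,0],[0,6.7,-6.1,0,0,0,0],[0,9.4,-8.6,0,0,0,0],[0,12.1,-11.1,0,0,0,0],[0,14.8,-13.5,0,0,0,0],[0,17.5,-16,0,0,0,0],[0,19.6,-17.9,0,0,0,0],[0,20.4,-18.65,0.5,0,0,0],[0,20.4,-18.65,2,0,0,0],[0,20.4,-18.65,4,0,0,0],[0,20.4,-18.65,6,0,0,0]]]' 25
python3 -m handwheel '[[[0,0,0,2.5,0,0,0],[0,0,0,5.5,0,0,0],[0,0,0,8,0,0,0],[0,0,0,9.2,0,0,0],[0,0,0,9.4,0,0,0],[0.3,0,0,9.4,0,0,0],[0.5,0,0,9.4,0,0,0],[0.6,0,0,9.4,0,0,0],[0.7,0,0,9.4,0,0,0],[0.8,0,0,9.4,0,0,0],[1,0,0,9.4,0,0,0],[1,0,0,9.4,0,0,0]]]'
python3 -m handwheel '[[[1,0,0,0,0,0,0],[1,0,0,0,0,0,0],[1,0,0,0,0,0,0]]]'
```

```text
clock: 12.77
tcp_pos: [484.4, 174.2, 126.4]
tool_rot: [[-0.001, 1.0, 0.002], [1.0, 0.001, 0.0], [0.0, 0.002, -1.0]]
wrist_force: [-0.3, 0.2, -0.8]
gripper_width: 0.997
grip_force: 0.0
clock: 13.77
tcp_pos: [484.7, 174.2, 34.0]
tool_rot: [[-0.0, 1.0, 0.002], [1.0, 0.0, 0.001], [0.001, 0.002, -1.0]]
wrist_force: [-1.2, -0.5, 7.0]
gripper_width: 0.495
grip_force: 22.9
clock: 14.02
tcp_pos: [484.7, 174.2, 34.0]
tool_rot: [[-0.0, 1.0, 0.002], [1.0, 0.0, 0.001], [0.001, 0.002, -1.0]]
wrist_force: [-1.5, -0.3, 7.6]
gripper_width: 0.495
grip_force: 22.9
```

```bash
python3 -m handwheel '[[[1,0,0,-0.3,0,0,0],[1,0,0,-1.5,0,0,0],[1,0,0,-4,0,0,0],[1,0,0,-7,0,0,0],[1,0,0,-9.5,0,0,0],[1,-0.7,1.1,-10,0,0,0],[1,-2.2,3.5,-10,0,0,0],[1,-4,6.4,-10,0,0,0],[1,-5.8,9.3,-10,0,0,0],[1,-7.6,12.2,-10,0,0,0],[1,-9.4,15,-10,0,0,0],[1,-11,17.6,-10,0,0,0]]]' 25
python3 -m handwheel '[[[1,-1,1.6,0,0,0,0],[1,-1.4,2.15,0,0,0,0],[1,-1.4,2.15,1,0,0,0],[1,-1.4,2.15,3,0,0,0],[1,-1.4,2.15,5,0,0,0],[1,-1.4,2.15,6.8,0,0,0],[1,-1.4,2.15,8,0,0,0],[1,-1.4,2.15,8.8,0,0,0],[1,-1.4,2.15,9.1,0,0,0],[1,-1.4,2.15,9.3,0,0,0],[1,-1.4,2.15,9.5,0,0,0],[1,-1.4,2.15,9.5,0,0,0]]]'
```

```text
clock: 15.02
tcp_pos: [661.7, 62.2, 132.5]
tool_rot: [[0.0, 1.0, 0.0], [1.0, -0.0, -0.0], [-0.0, 0.0, -1.0]]
wrist_force: [-0.1, -0.0, -1.6]
gripper_width: 0.496
grip_force: 23.7
clock: 16.02
tcp_pos: [681.9, 50.1, 38.3]
tool_rot: [[-0.0, 1.0, 0.001], [1.0, 0.0, 0.0], [0.0, 0.001, -1.0]]
wrist_force: [-1.1, -0.2, -0.3]
gripper_width: 0.495
grip_force: 23.7
```

```bash
python3 -m handwheel '[[[1,0,0,0.05,0,0,0],[1,0,0,0.05,0,0,0],[0.45,0,0,0.05,0,0,0],[0.4,0,0,0.05,0,0,0],[0.3,0,0,0.05,0,0,0],[0.25,0,0,0.05,0,0,0],[0.25,0,0,0.05,0,0,0],[0.25,0,0,-1,0,0,0],[0.25,0,0,-3,0,0,0],[0.25,0,0,-6,0,0,0],[0.25,0,0,-9.5,0,0,0],[0,0,0,-13,0,0,0]]]'
python3 -c "
from h import *
a=cams.grab_frame('side');b=cams.grab_frame('scene');f=lambda x:cv2.resize(x,(390,390),interpolation=2);cv2.imwrite('pics/b3.png',np.hstack([f(a[120:230,125:235]),f(b[200:310,200:310])])[:,:,::-1])"
```

```text
clock: 17.02
tcp_pos: [681.0, 49.9, 169.4]
tool_rot: [[0.0, 1.0, -0.001], [1.0, -0.0, -0.0], [-0.0, -0.001, -1.0]]
wrist_force: [1.1, -0.4, 0.6]
gripper_width: 0.87
grip_force: 0.0
```

View pics/b3.png

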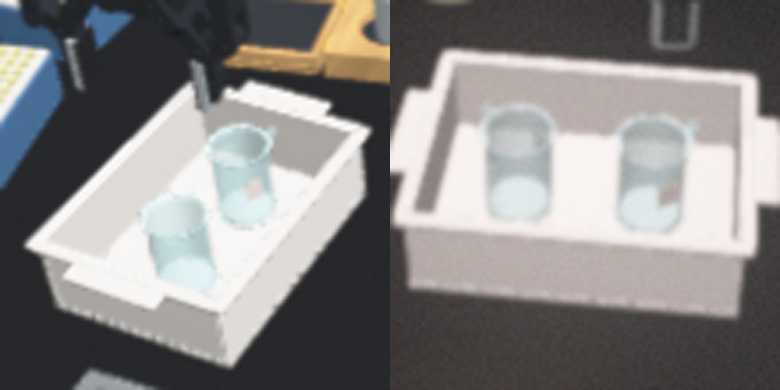

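Both beakers stand upright in the basin, bases at crop (519,200) and (650,210) in the scene view. Next: bottle B.

```bash
python3 -m handwheel '[[[0,0.9,-1.6,-1,0,0,0],[0,2.5,-4.4,-1.5,0,0,0],[0,4.3,-7.6,-2,0,0,0],[0,6.1,-10.8,-2,0,0,0],[0,7.9,-14,-2,0,0,0],[0,9.7,-17.2,-2,0,0,0],[0,11.5,-20.4,-2,0,0,0],[0,13.3,-23.6,-2,0,0,0],[0,15.1,-26.8,-2,0,0,0],[0,16.3,-28.9,-2,0,0,0],[0,16.65,-29.4,-1,0,0,0],[0,16.65,-29.4,1,0,0,0]]]' 30
python3 -m handwheel '[[[0,0,0,2,0,0,0],[0,0,0,5,0,0,0],[0,0,0,8,0,0,0],[0,0,0,10.5,0,0,0],[0,0,0,11.8,0,0,0],[0,0,0,12,0,0,0],[0,0,0,12,0,0,0],[0.3,0,0,12,0,0,0],[0.5,0,0,12,0,0,0],[0.6,0,0,12,0,0,0],[0.8,0,0,12,0,0,0],[1,0,0,12,0,0,0]]]'
python3 -m handwheel '[[[1,0,0,0,0,0,0],[1,0,0,0,0,0,0],[1,0,0,0,0,0,0],[1,0,0,0,0,0,0],[1,0,0,0,0,0,0]]]'
python3 -c "
from h import *
a=cams.grab_frame('side');b=cams.grab_frame('scene');f=lambda x:cv2.resize(x,(390,390),interpolation=2);cv2.imwrite('pics/t1.png',np.hstack([f(a[190:320,215:345]),f(b[125:225,265:365])])[:,:,::-1])"
```

```text
clock: 18.12
tcp_pos: [387.1, 218.1, 159.5]
tool_rot: [[-0.002, 1.0, 0.004], [1.0, 0.002, 0.002], [0.002, 0.004, -1.0]]
wrist_force: [1.0, 0.1, -0.3]
gripper_width: 0.999
grip_force: 0.0
clock: 19.12
tcp_pos: [388.1, 216.8, 38.8]
tool_rot: [[-0.0, 1.0, 0.001], [1.0, 0.0, 0.001], [0.001, 0.001, -1.0]]
wrist_force: [-1.4, -0.8, 9.2]
gripper_width: 0.46
grip_force: 29.1
clock: 19.53
tcp_pos: [388.0, 216.8, 38.8]
tool_rot: [[0.0, 1.0, 0.001], [1.0, -0.0, 0.001], [0.001, 0.001, -1.0]]
wrist_force: [-2.2, -1.0, 9.8]
gripper_width: 0.458
grip_force: 29.1
```

View pics/t1.png

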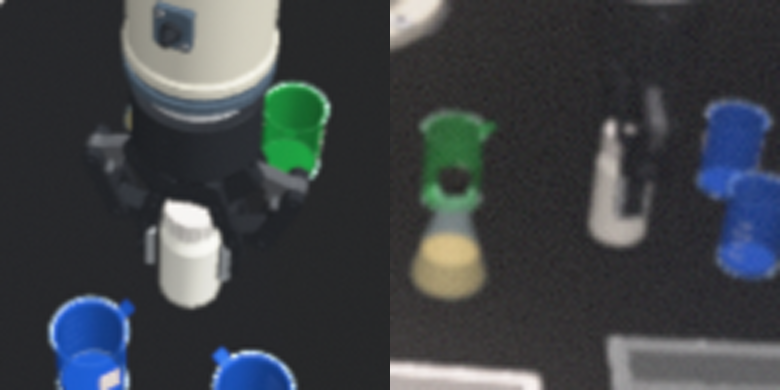

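Bottle B is held at 29 N and upright, flask and look-alikes undisturbed. Next: carry it to the tray.

```bash
python3 -m handwheel '[[[1,0,0,-0.3,0,0,0],[1,0,0,-1.5,0,0,0],[1,0,0,-4,0,0,0],[1,0,0,-7,0,0,0],[1,0,0,-9,0,0,0],[1,0.4,1.2,-9,0,0,0],[1,1.3,3.6,-9,0,0,0],[1,2.3,6.6,-9,0,0,0],[1,3.4,9.7,-9,0,0,0],[1,4.5,12.8,-9,0,0,0],[1,5.6,15.9,-9,0,0,0],[1,6.6,18.9,-9,0,0,0]]]' 30
python3 -m handwheel '[[[1,1.4,4,0,0,0,0],[1,1.85,5.3,0,0,0,0],[1,1.95,5.5,0.5,0,0,0],[1,1.95,5.5,2,0,0,0],[1,1.95,5.5,4,0,0,0],[1,1.95,5.5,6,0,0,0],[1,1.95,5.5,7.3,0,0,0],[1,1.95,5.5,8,0,0,0],[1,1.95,5.5,8.3,0,0,0],[1,1.95,5.5,8.4,0,0,0],[1,1.95,5.5,8.5,0,0,0],[1,1.95,5.5,8.5,0,0,0]]]'
```

```text
clock: 20.63
tcp_pos: [578.3, 283.0, 127.1]
tool_rot: [[0.0, 1.0, -0.0], [1.0, -0.0, -0.0], [-0.0, -0.0, -1.0]]
wrist_force: [0.9, -0.1, -0.7]
gripper_width: 0.459
grip_force: 30.4
clock: 21.63
tcp_pos: [632.0, 302.3, 43.6]
tool_rot: [[-0.0, 1.0, 0.001], [1.0, 0.0, 0.001], [0.001, 0.001, -1.0]]
wrist_force: [0.2, -0.8, -1.0]
gripper_width: 0.46
grip_force: 30.5
```

```bash
python3 -m handwheel '[[[1,0,0,0.05,0,0,0],[1,0,0,0.1,0,0,0],[1,0,0,0.1,0,0,0]]]'
python3 -m handwheel '[[[0.5,0,0,0,0,0,0],[0.45,0,0,0,0,0,0],[0.4,0,0,0,0,0,0],[0.35,0,0,0,0,0,0],[0.3,0,0,0,0,0,0],[0.3,0,0,0,0,0,0],[0.3,0,0,-1,0,0,0],[0.3,0,0,-3,0,0,0],[0.3,0,0,-6,0,0,0],[0.2,0,0,-9,0,0,0],[0,0,0,-12.5,0,0,0],[0,0,0,-15,0,0,0]]]'
python3 -c "
from h import *
a=cams.grab_frame('side');b=cams.grab_frame('scene');f=lambda x:cv2.resize(x,(390,390),interpolation=2);cv2.imwrite('pics/t2.png',np.hstack([f(a[210:330,90:210]),f(b[170:290,310:430])])[:,:,::-1])"
```

```text
clock: 21.88
tcp_pos: [632.1, 302.3, 43.0]
tool_rot: [[0.0, 1.0, 0.001], [1.0, -0.0, 0.001], [0.001, 0.001, -1.0]]
wrist_force: [-1.2, -0.2, 5.2]
gripper_width: 0.455
grip_force: 30.9
clock: 22.88
tcp_pos: [632.2, 302.3, 195.7]
tool_rot: [[-0.0, 1.0, 0.002], [1.0, -0.0, 0.001], [0.001, 0.002, -1.0]]
wrist_force: [0.8, 0.4, 0.8]
gripper_width: 0.996
grip_force: 0.0
```

View pics/t2.png

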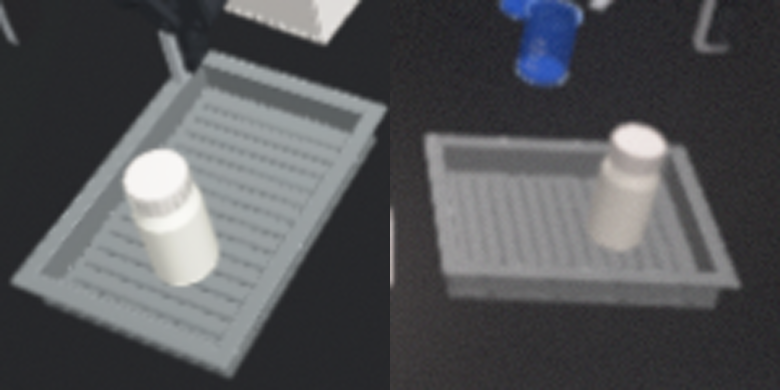

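Bottle B stands upright in the tray, base at crop (620,235) in the scene view. Next: bottle A.

```bash
python3 -m handwheel '[[[0,-1.5,-0.8,0,0,0,0],[0,-4.5,-2.3,0,0,0,0],[0,-7.7,-3.9,0,0,0,0],[0,-11,-5.5,0,0,0,0],[0,-14.3,-7.2,0,0,0,0],[0,-17.6,-8.9,0,0,0,0],[0,-20.9,-10.5,0,0,0,0],[0,-24.2,-12.2,0,0,0,0],[0,-27.5,-13.9,0,0,0,0],[0,-30.8,-15.5,0,0,0,0],[0,-34.1,-17.2,0,0,0,0],[0,-37.4,-18.9,0,0,0,0]]]' 30
python3 -m handwheel '[[[0,-3.3,-1.7,0,0,0,0],[0,-6.6,-3.3,0,0,0,0],[0,-9.9,-5,0,0,0,0],[0,-12.5,-6.3,0,0,0,0],[0,-14,-7,0,0,0,0],[0,-14.35,-7.2,0,0,0,0],[0,-14.35,-7.2,1,0,0,0],[0,-14.35,-7.2,3,0,0,0],[0,-14.35,-7.2,5,0,0,0],[0,-14.35,-7.2,7,0,0,0]]]'
```

```text
clock: 23.98
tcp_pos: [441.2, -73.2, 191.8]
tool_rot: [[-0.0, 1.0, 0.0], [1.0, 0.0, -0.0], [-0.0, 0.0, -1.0]]
wrist_force: [0.4, -0.7, 0.3]
gripper_width: 1.002
grip_force: 0.0
clock: 24.82
tcp_pos: [370.9, -214.3, 120.6]
tool_rot: [[-0.001, 1.0, 0.0], [1.0, 0.001, 0.0], [0.0, 0.0, -1.0]]
wrist_force: [-0.1, 0.2, 0.3]
gripper_width: 1.003
grip_force: 0.0
```

```bash
python3 -m handwheel '[[[0,0,0,2,0,0,0],[0,0,0,4.5,0,0,0],[0,0,0,6.7,0,0,0],[0,0,0,8,0,0,0],[0,0,0,8.4,0,0,0],[0,0,0,8.4,0,0,0],[0.3,0,0,8.4,0,0,0],[0.5,0,0,8.4,0,0,0],[0.6,0,0,8.4,0,0,0],[0.8,0,0,8.4,0,0,0],[1,0,0,8.4,0,0,0],[1,0,0,8.4,0,0,0]]]'
python3 -m handwheel '[[[1,0,0,0,0,0,0],[1,0,0,0,0,0,0],[1,0,0,0,0,0,0],[1,0,0,0,0,0,0],[1,0,0,0,0,0,0]]]'
```

```text
clock: 25.82
tcp_pos: [371.1, -215.8, 38.7]
tool_rot: [[0.0, 1.0, 0.002], [1.0, -0.0, -0.001], [-0.001, 0.002, -1.0]]
wrist_force: [-0.8, 1.5, 7.5]
gripper_width: 0.46
grip_force: 29.4
clock: 26.23
tcp_pos: [371.1, -215.8, 38.7]
tool_rot: [[0.0, 1.0, 0.002], [1.0, -0.0, -0.001], [-0.001, 0.002, -1.0]]
wrist_force: [-1.3, 1.1, 7.6]
gripper_width: 0.463
grip_force: 29.4
```

```bash
python3 -m handwheel '[[[1,0,0,-0.3,0,0,0],[1,0,0,-1.5,0,0,0],[1,0,0,-4,0,0,0],[1,0,0,-7,0,0,0],[1,0,0,-10,0,0,0],[1,0.8,0.5,-11.5,0,0,0],[1,2.8,1.6,-12,0,0,0],[1,5.6,3.2,-12,0,0,0],[1,8.4,4.8,-12,0,0,0],[1,11.2,6.4,-12,0,0,0],[1,14,8,-12,0,0,0],[1,16.8,9.6,-12,0,0,0]]]' 30
python3 -m handwheel '[[[1,2.8,1.6,0,0,0,0],[1,5.6,3.2,0,0,0,0],[1,8.4,4.8,0,0,0,0],[1,11.2,6.4,0,0,0,0],[1,14,8,0,0,0,0],[1,16.8,9.6,0,0,0,0],[1,19.6,11.2,0,0,0,0],[1,22.4,12.8,0,0,0,0],[1,25.2,14.4,0,0,0,0],[1,27.2,15.5,0,0,0,0],[1,28,15.9,0,0,0,0],[1,28,15.9,0,0,0,0]]]'
python3 -m handwheel '[[[1,0,0,1,0,0,0],[1,0,0,3,0,0,0],[1,0,0,6,0,0,0],[1,0,0,8.5,0,0,0],[1,0,0,10.2,0,0,0],[1,0,0,11,0,0,0],[1,0,0,11.3,0,0,0],[1,0,0,11.4,0,0,0],[1,0,0,11.5,0,0,0],[1,0,0,11.5,0,0,0]]]'
```

```text
clock: 27.23
tcp_pos: [467.0, -46.1, 158.4]
tool_rot: [[0.0, 1.0, 0.001], [1.0, -0.0, -0.0], [-0.0, 0.001, -1.0]]
wrist_force: [1.1, -1.0, -0.3]
gripper_width: 0.459
grip_force: 30.4
clock: 28.23
tcp_pos: [626.0, 234.0, 157.9]
tool_rot: [[-0.002, 1.0, 0.001], [1.0, 0.002, 0.0], [0.0, 0.001, -1.0]]
wrist_force: [-0.3, -0.1, -0.6]
gripper_width: 0.454
grip_force: 30.4
clock: 29.07
tcp_pos: [626.2, 232.5, 43.9]
tool_rot: [[0.0, 1.0, 0.002], [1.0, -0.0, 0.001], [0.001, 0.002, -1.0]]
wrist_force: [0.7, 0.1, 0.2]
gripper_width: 0.456
grip_force: 30.4
```

```bash
python3 -m handwheel '[[[1,0,0,0.05,0,0,0],[1,0,0,0.1,0,0,0],[1,0,0,0.13,0,0,0],[1,0,0,0.13,0,0,0]]]'
python3 -m handwheel '[[[0.5,0,0,0,0,0,0],[0.45,0,0,0,0,0,0],[0.4,0,0,0,0,0,0],[0.35,0,0,0,0,0,0],[0.3,0,0,0,0,0,0],[0.3,0,0,0,0,0,0],[0.3,0,0,-1,0,0,0],[0.3,0,0,-3,0,0,0],[0.3,0,0,-6,0,0,0],[0.2,0,0,-9,0,0,0],[0,0,0,-12.5,0,0,0],[0,0,0,-15,0,0,0]]]'
python3 -m handwheel '[[[0,0,0,-3,0,0,0],[0,0,0,-5,0,0,0],[0,0,0,-5,0,0,0],[0,0,0,-5,0,0,0],[0,0,0,-5,0,0,0],[0,0,0,-5,0,0,0]]]'
python3 -c "
from h import *
a=cams.grab_frame('side');b=cams.grab_frame('scene');f=lambda x:cv2.resize(x,(400,400),interpolation=2);cv2.imwrite('pics/t3.png',np.hstack([f(a[90:340,80:330]),cv2.resize(b[135:305,95:425],(400,206))[[i//1 for i in range(206)]+[205]*194]])[:,:,::-1])"
```

```text
clock: 29.4
tcp_pos: [626.1, 232.8, 42.8]
tool_rot: [[-0.0, 1.0, 0.001], [1.0, 0.0, 0.0], [0.0, 0.001, -1.0]]
wrist_force: [-2.7, -0.4, 6.8]
gripper_width: 0.454
grip_force: 31.1
clock: 30.4
tcp_pos: [626.1, 232.8, 195.3]
tool_rot: [[-0.0, 1.0, 0.003], [1.0, 0.0, 0.001], [0.001, 0.003, -1.0]]
wrist_force: [1.2, -0.5, 0.2]
gripper_width: 0.998
grip_force: 0.0
clock: 30.9
tcp_pos: [624.7, 232.2, 240.2]
tool_rot: [[-0.0, 1.0, -0.002], [1.0, 0.0, -0.001], [-0.001, -0.002, -1.0]]
wrist_force: [0.1, -0.3, 0.1]
gripper_width: 0.999
grip_force: 0.0
```

View pics/t3.png

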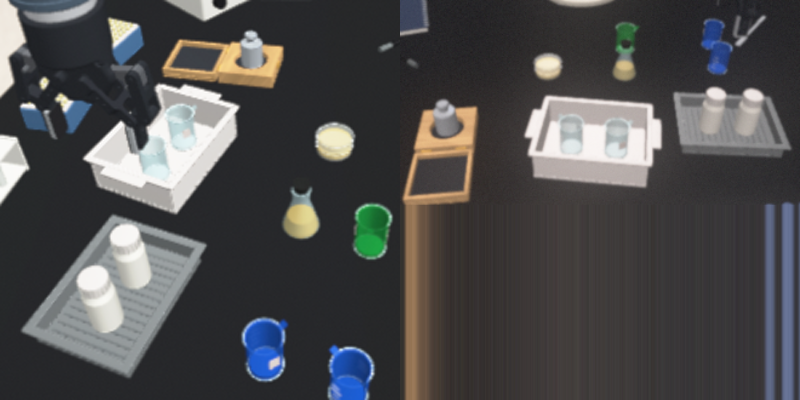

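Everything is in place: both bottles in the tray (714,112) and (747,112), both beakers in the basin (571,133) and (617,137), the weight in its well (446,120). The flask, dishes and look-alikes are untouched. Handing in.

```bash
python3 -c "
from station import bot
print(bot.close_job())"
```

```text
the job is handed in; nothing more can be done
None
```

I handed the job in at about 31 s of the 134 s allowed: both bottles stand in the spill tray, both clear beakers in the wash-up basin and the weight in its case's well. The last pictures show them all upright and the flask, dishes and look-alikes apparently where they were; the hand-in returned no verdict.

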